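# Clear the spring pusher lane and hold the pusher back for refilling

### The arm

A 7-joint arm with a two-finger parallel gripper is mounted at the origin on a cart in front of the work surface, level with it; the furniture and walls round the work are solid. World frame = base frame: x ahead of the robot, y to its left, z up, the work surface at z = 0. Lengths are in mm, angles in rad, forces in N, time in s.
With the tool pointing down it reaches from about 400 to 875 mm from the base axis. Payload 4.4 kg.
Tool frame: the origin (TCP) lies at the very end of the fingers, on their centre line; the grasp point (between the pads) lies 19 mm behind it; z points along the fingers, y is the line along which they close (so a half turn about z gives the same grasp; the last joint's range is limited). The gripper opens to 85 mm and grips with 20 to 120 N. Pads are 22 mm wide; open, the fingers measure 114 mm over their backs; the gripper's body (76 mm by 85 mm) begins 54 mm behind the grasp point. The pads swing forward as they close: fully open they stand 13 mm farther back than shut.
Start: joints at [1.157, 0.628, 0.038, 1.517, -0.027, 0.996, -0.02], TCP at [221.568, -611.086, 231.313] pointing down, gripper open.
Joint ranges: [-3.06, 3.06], [-0.37, 2.12], [-1.25, 1.32], [0.18, 2.47], [-1.1, 4.24], [0.23, 1.98], [-2.94, 2.94]. Speed limits (rad/s): [2.57, 2.57, 3.14, 3.14, 3.14, 3.14, 3.14].

### API

Orientations are given as a unit quaternion [w, x, y, z].
In Python, from bench import manip gives the robot as it stands. The module is installed in compiled form; this text tells all that it offers.
- The arm moves only by the tool carry_out, never from a script. Its argument "increments" is a list of rows, each an object of numbers: "ax", "ay", "az": the turn, a rotation vector about the tool's x, y, z in units of 6 degrees (1.0 is 6 degrees); "dx", "dy", "dz": the shift along the tool's x, y, z in cm; "grip": the closure, from -1 (fully open) to 1 (shut). A call has 1 to 12 rows; each row is the pose to reach, as a shift and turn from the pose commanded when the call began, along the tool's axes at that moment; what a row does not reach only later rows make up. A row lasts 1/12 s, in which the tool goes at most 41.7 mm and 7.16 degrees, less where a joint would pass 70% of its speed; a pose out of reach is approached as far as the arm can. A call with a gripper value outside its range is refused whole. The fingers move at their own pace and stop on an object; "squeeze" is the grip in N (left out, the last holds). Time passes only in rows, so rows that repeat a pose let the fingers close. It gives the time, the measured TCP pose, the force, the opening and the grip force at its end, in the units of the state.
- manip.sense(): the state, without advancing time (a new reading comes with each control period).
- manip.read_camera(name): name is "side" or "top" or "wrist"; returns a dict with "color" (400x640x3 uint8, red, green, blue), "camera_matrix" (3x3 intrinsics, pixels), "k1" (the pictures are not rectified: a ray, as slopes to the right and down, at radius r is drawn at 1 + k1 r^2 times it, then the intrinsics apply), "extrinsics" (4x4, takes a point from camera to world coordinates); the wrist camera has in their place "hand_eye" (4x4, takes a point from camera to tool coordinates, whose origin is the TCP and whose axes are the flange's). Camera axes: x right, y up, looking along -z (the intrinsics and any distortion apply to the point x, -y, -z); pixel columns grow to the right and rows downward; lengths in mm; the calibration is good to about 2 mm. A picture is of the moment at which its call begins: read the wrist's pose just before it. There is no depth.
- manip.sign_off(): hands the job in; it is judged then, once.
The state is a dict: "time": time; "q": joint angles; "dq": joint speeds; "tau": joint torques, N m; "position": TCP position; "orientation": TCP orientation; "ft_force": force on the tool from outside, world axes, zero at the start; "wrist_torque": the same for the moment, N m; "grip_width": opening from 0.0 (shut) to 1.0 (fully open); "grip_force": force on a finger pad.
Only numpy, scipy, OpenCV 4.12 (cv2) and the standard library are available. Lean on these libraries where they do the work, as an engineer would, in place of code of your own. Each camera call takes 0.05 s, during which the arm holds its last target. There are 200 camera calls.

### The job

Get the spring-pusher display lane ready for a fresh row: take the two cartons out of the lane and stand each one upright, fully down, in the empty pocket of the little wooden tray that already holds a carton of its own height (tall with tall, short with short). Then pull the pusher back against its spring until its pushing face is level with the pointer of the black clip on the lane's wall, and finish while still holding it there with the gripper, so that a colleague can load the new row; do not let go. Leave the cartons already in the trays, the cream jar and the dropper bottle where they stand.

Things in the scene. Friction and masses are not known exactly. Their poses are not given: they have to be found in the camera images.
- lane: Aluminium pusher lane fixed to the table, 264 (x) x 64 (y) mm; origin under its centre, table height; +x to the front stop, -x to its rear end. Floor 8 mm above the table; clear walls at y = +-29 to 32 mm reach 31 mm above it; the front stop's inner face is at x = +122, its top 35 mm high. The cartons stand in a row between stop and pusher; when one is taken out the spring moves the rest up.
- pusher (a joint): Grey plastic pusher that slides along the lane; value in m: 0 = fully forward (face 2 mm from the front stop), growing as it is pulled back towards the lane's -x, at most 0.190; starts near 0.07 behind the cartons. Its spring drives it forward with 2.2 N at 0 plus 8 N per metre pulled, damped (15 N s/m), so it also shoves a carton being lifted out (grip firmly) and runs home when let go.
- pusher_face (a point): Point on the middle of the paddle's pushing face (the face that looks to the front stop), 75.5 mm above the lane floor, axes as the lane. The paddle is an upright plate 46 mm wide (y), 10 mm thick, from this face back to -x; its top is 3 mm above this point. Behind it stands only the spring drum, under 30 mm high, so fingers can pinch the paddle from above, one in front, one behind.
- mark_clip: Black plastic clip saddled over the lane's left (+y) wall, fixed. Origin on the table under the lane's centre line; axes as the lane's. Its upright pointer is at x = 0 of this frame, so the pusher is at the mark when the pushing face is at x = 0 here.
- mark (a point): Tip of the clip's pointer (a 3 mm thick fin), 53.5 mm above the table, 30.5 mm to the left (+y) of the lane's centre line. The mark is where the pointer stands along the lane.
- tall_carton: Tall folded carton, green all over, 34 (x) x 52 (y) x 112 (z) mm, about 0.11 kg; origin at the centre of its underside. Starts in the lane, its 52 mm width across the lane, either in front of or behind the short one, touching it.
- short_carton: Short folded carton, white upper half and green lower half, 34 (x) x 52 (y) x 80 (z) mm, about 0.11 kg; origin at the centre of its underside. Starts in the lane with the tall one.
- tall_pocket (a point): Centre of the floor (5 mm above the table) of the empty pocket in the tray that holds the tall carton. The pocket is 46 (x) x 62 (y) mm inside, its walls 5 mm thick reach 26 mm above the table (21 mm deep). Axes are the tray's; the filled pocket lies 51 mm away at +x.
- short_pocket (a point): Centre of the floor of the empty pocket in the tray that holds the short carton; same sizes and axes as the other tray. The trays are fixed to the table.
- tall_neighbour: Tall green carton 34x52x112 mm already standing in the tray, a bystander; origin at the centre of its underside.
- short_neighbour: Short white-topped carton 34x52x78 mm already standing in its tray, a bystander; origin at the centre of its underside.
- cream_jar: Pink cream jar with bamboo lid, diameter 68, 58 mm high, a bystander on the table; origin under its centre.
- dropper: Amber dropper bottle, diameter 36, 100 mm high, a bystander on the table; origin under its centre.

How it is judged:
By the outcome, as a careful person would: the job done as asked, in the order asked, and still so for the second after the job is handed in, while the arm keeps its last pose, push and grip.
It also fails if it takes over 66 s, if anything falls off the work surface, if the arm or the gripper's body presses on something with over 40 N, if the wrist force passes 120 N, or if a joint passes its speed limit or range.

## Working session

There is one attempt and no reset: what is moved stays moved. The work goes in short steps, Python scripts to look and compute and a tool call to move; the robot and the scene stay as the last step left them, time stands still between calls to the robot, and variables do not carry over. Pictures are saved under pics/ and viewed, at most 10 in all, crops included, and the job is handed in when it is done.

Besides the shell and the picture viewer there is one more tool, called after ">>>" by a JSON object that holds its "op" and its "data". carry_out: Moves the arm, as the interface text tells. Its arguments: {"type":"object","properties":{"increments":{"type":"array"},"squeeze":{"type":"number"}},"required":["increments"]}

```bash
mkdir -p pics; python3 - <<'E'
from bench import manip
import cv2,pickle
s=manip.sense();print(s)
d={}
for n in("top","side"):
    c=manip.read_camera(n);d[n]=c
    cv2.imwrite(f"pics/{n}0.png",c["color"][:,:,::-1])
    print(n,c["camera_matrix"],c["k1"],c["extrinsics"])
pickle.dump(d,open("cam.pkl","wb"))
E
```

```text
{'time': 0.0, 'q': array([ 1.15721644,  0.62935951,  0.03844961,  1.51838271, -0.02699487,
        0.99629881, -0.02004574]), 'dq': array([ 0.00104679,  0.00024038, -0.00076102, -0.000146  ,  0.00149005,
        0.00114387,  0.00079875]), 'tau': array([-1.29533702e-03, -5.63394964e+01,  1.22637894e+00, -1.93446386e+01,
        1.10674641e-02,  1.03942497e-02,  1.03308406e-05]), 'position': array([ 221.33210398, -610.48093295,  230.37586187]), 'orientation': array([-9.47277515e-04,  9.84923023e-01,  1.72990484e-01, -1.84369495e-04]), 'ft_force': array([-0.45904684,  0.5454191 , -0.56036634]), 'wrist_torque': array([-0.03220216, -0.01354972, -0.0038061 ]), 'grip_force': 0.0, 'grip_width': 1.0028391731378914}
top [[369.56751888   0.         320.57774748]
 [  0.         369.56751888 197.84057977]
 [  0.           0.           1.        ]] -0.0782934684177387 [[ 2.46950507e-03  9.96895797e-01 -7.86935290e-02  4.93382167e+02]
 [-9.99856168e-01  1.14106800e-03 -1.69216452e-02 -1.15374021e+02]
 [-1.67793223e-02  7.87239984e-02  9.96755229e-01  1.05306169e+03]
 [ 0.00000000e+00  0.00000000e+00  0.00000000e+00  1.00000000e+00]]
side [[485.07106328   0.         322.35694101]
 [  0.         485.07106328 212.17220428]
 [  0.           0.           1.        ]] -0.0371989481429887 [[ 9.97491263e-01  8.71095200e-03 -7.02516917e-02  5.03700838e+02]
 [-6.87176137e-02  3.57504237e-01 -9.31379949e-01 -1.01892195e+03]
 [ 1.70020714e-02  9.33870890e-01  3.57205948e-01  4.26178402e+02]
 [ 0.00000000e+00  0.00000000e+00  0.00000000e+00  1.00000000e+00]]
```

View pics/top0.png

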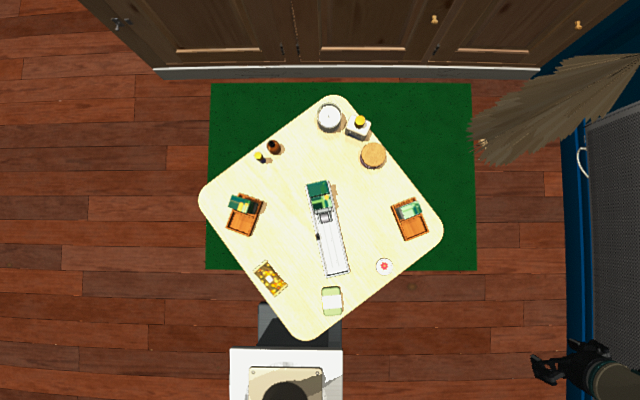

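View pics/side0.png

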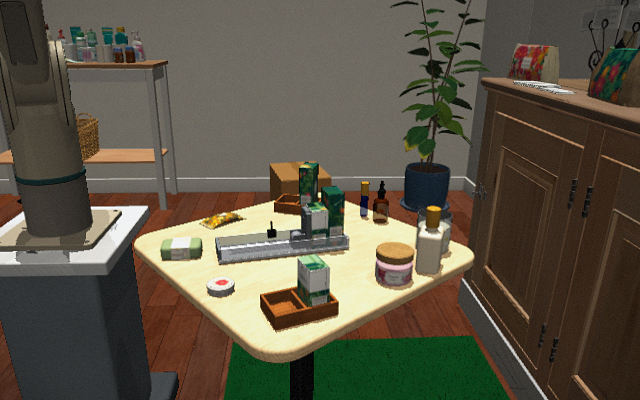

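Top view: lane from (318,182) front to (337,275) rear, tall tray at (244,214), short tray at (410,218). In the side view the tall carton stands in front of the short one, and the clip is at (271,230). I'll enlarge both views to get exact pixels.

```bash
python3 - <<'E'
import pickle,cv2
d=pickle.load(open("cam.pkl","rb"))
t=d["top"]["color"][:,:,::-1]
a=t[185:245,220:275];b=t[185:245,385:440];l=t[172:282,295:355]
f=lambda im,k:cv2.resize(im,None,fx=k,fy=k,interpolation=cv2.INTER_CUBIC)
import numpy as np
o=np.zeros((600,760,3),np.uint8)
o[:300,:275]=f(a,5);o[300:600,:275]=f(b,5);o[:550,290:590]=f(l,5)
cv2.imwrite("pics/t1.png",o)
s=d["side"]["color"][:,:,::-1]
cv2.imwrite("pics/s1.png",f(s[155:330,200:400],4)[:600])
s2=f(s[155:330,205:355],3.4);cv2.imwrite("pics/s1.png",s2);print(s2.shape)
E
```

```text
(595, 510, 3)
```

View pics/t1.png

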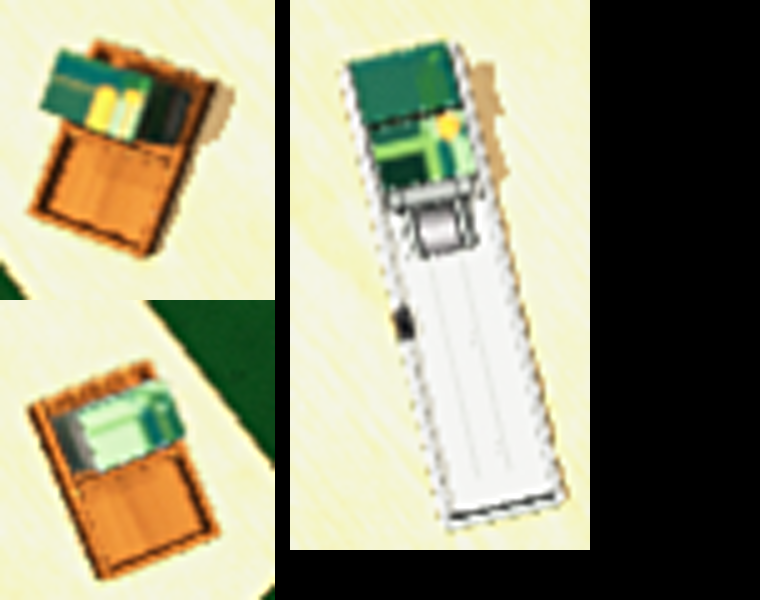

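View pics/s1.png

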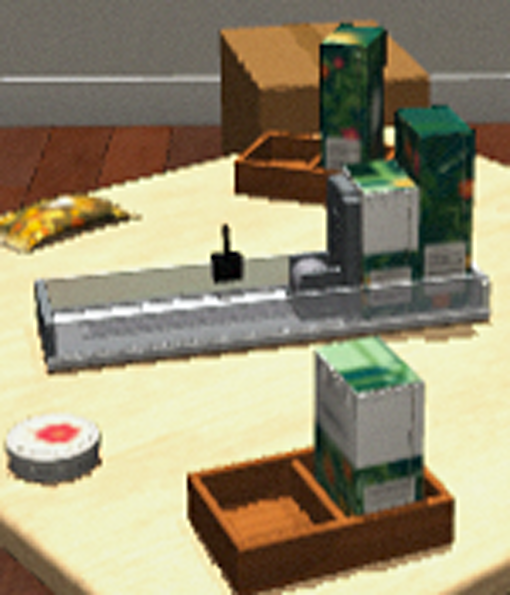

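The top crop shows the tall tray's empty pocket outlined at about (30,212)–(155,258) at its near end, the clip at (403,323), the paddle at about (430,190), and the lane's rear edge from (447,530) to (567,497). The side crop confirms the tall carton is at the stop, with the short one between it and the pusher. Next are coarse poses.

```bash
cat > h.py <<'E'
import numpy as np,cv2,pickle
from scipy.spatial.transform import Rotation as R
F=np.diag([1.,-1,-1])
def ext(c,st=None):
    if "extrinsics" in c: return np.array(c["extrinsics"])
    T=np.eye(4);q=st["orientation"];T[:3,:3]=R.from_quat([q[1],q[2],q[3],q[0]]).as_matrix();T[:3,3]=st["position"]
    return T@np.array(c["hand_eye"])
def dist(c): return np.array([c["k1"],0,0,0.])
def back(c,E,px,z):
    n=cv2.undistortPoints(np.array(px,float).reshape(-1,1,2),c["camera_matrix"],dist(c))[:,0]
    d=np.c_[n[:,0],-n[:,1],-np.ones(len(n))]@E[:3,:3].T
    o=E[:3,3];return o+d*((np.array(z)-o[2])/d[:,2])[:,None]
def proj(c,E,P):
    P=(np.array(P,float).reshape(-1,3)-E[:3,3])@E[:3,:3]@F
    return cv2.projectPoints(P,np.zeros(3),np.zeros(3),c["camera_matrix"],dist(c))[0][:,0]
E
python3 - <<'E'
from h import *
d=pickle.load(open("cam.pkl","rb"));c=d["top"];E=ext(c)
def L(p):return [(295+(p[0]-289.5)/5-.5),172+(p[1]+.5)/5-.5]
def A(p):return [220+(p[0]+.5)/5-.5,185+(p[1]+.5)/5-.5]
def B(p):return [385+(p[0]+.5)/5-.5,185+(p[1]-299.5)/5-.5]
def sh(n,p,z):print(n,back(c,E,p,z)[:,:2].round(0).tolist())
sh("lane rearL,rearR(z~8)",[L((450,528)),L((567,497))],[8,8])
sh("clip",[L((403,323))],[45])
sh("tall carton top FL FR RR RL",[L(p) for p in((345,62),(450,40),(467,105),(368,125))],[120]*4)
sh("short top RL RR ",[L(p) for p in((380,190),(476,176))],[88]*2)
sh("paddle top",[L(p) for p in((388,203),(475,190))],[86.5]*2)
sh("trayA nearL nearR farR farL",[A(p) for p in((28,212),(155,258),(215,80),(97,40))],[26]*4)
sh("trayB nearL nearR farR farL",[B(p) for p in((103,578),(218,532),(150,360),(30,405))],[26]*4)
sh("neighA top",[A(p) for p in((62,50),(157,75),(137,143),(40,108))],[117]*4)
sh("neighB top",[B(p) for p in((75,415),(170,378),(186,437),(92,475))],[83]*4)
E
```

```text
lane rearL,rearR(z~8) [[353.0, -115.0], [371.0, -181.0]]
clip [[468.0, -89.0]]
tall carton top FL FR RR RL [[602.0, -61.0], [614.0, -115.0], [580.0, -123.0], [570.0, -73.0]]
short top RL RR  [[539.0, -78.0], [546.0, -128.0]]
paddle top [[532.0, -82.0], [539.0, -128.0]]
trayA nearL nearR farR farL [[492.0, 169.0], [467.0, 97.0], [567.0, 64.0], [589.0, 132.0]]
trayB nearL nearR farR farL [[457.0, -332.0], [482.0, -397.0], [578.0, -360.0], [553.0, -293.0]]
neighA top [[575.0, 128.0], [563.0, 78.0], [528.0, 88.0], [546.0, 139.0]]
neighB top [[544.0, -307.0], [564.0, -357.0], [533.0, -365.0], [513.0, -315.0]]
```

```bash
cat >> h.py <<'E'
def plan(st,pos,yaw):
    """increments to put TCP at pos, tool x at world yaw (deg), pointing down"""
    q=st["orientation"];R0=R.from_quat([q[1],q[2],q[3],q[0]])
    Rt=R.from_euler("z",yaw,degrees=True)*R.from_euler("x",180,degrees=True)
    d=R0.inv().apply(np.array(pos)-st["position"])/10
    a=np.degrees((R0.inv()*Rt).as_rotvec())/6
    print("d(cm)",d.round(2),"a(6deg)",a.round(2),"rows",round(max(np.linalg.norm(d)/4.17,np.linalg.norm(a)*6/7.16),1))
def cyaw(st):
    q=st["orientation"];x=R.from_quat([q[1],q[2],q[3],q[0]]).apply([1,0,0]);return np.degrees(np.arctan2(x[1],x[0]))
E
python3 - <<'E'
from h import *
from bench import manip
s=manip.sense();print(cyaw(s));plan(s,[540,-110,320],15)
c=manip.read_camera("wrist");print(c["camera_matrix"],c["k1"],c["hand_eye"])
E
```

```text
19.925844051756375
d(cm) [ 47.02 -36.22  -8.89] a(6deg) [-0.02  0.    0.82] rows 14.4
[[308.2551433    0.         312.7751032 ]
 [  0.         308.2551433  200.10215119]
 [  0.           0.           1.        ]] -0.034954200622647924 [[ 7.22584520e-04  9.65946940e-01  2.58739224e-01  6.52849211e+01]
 [ 9.99999661e-01 -7.99949794e-04  1.93727027e-04 -5.61917058e-01]
 [ 3.94108418e-04  2.58738997e-01 -9.65947191e-01 -1.43576491e+02]
 [ 0.00000000e+00  0.00000000e+00  0.00000000e+00  1.00000000e+00]]
```

>>> {"op": "carry_out", "data": {"increments": [{"dx":4,"dy":-3,"dz":-8.9,"az":0.1,"grip":-1},{"dx":8,"dy":-6,"dz":-8.9,"az":0.3},{"dx":47,"dy":-36.2,"dz":-8.9,"az":0.8},{"dx":47,"dy":-36.2,"dz":-8.9,"az":0.8},{"dx":47,"dy":-36.2,"dz":-8.9,"az":0.8},{"dx":47,"dy":-36.2,"dz":-8.9,"az":0.8},{"dx":47,"dy":-36.2,"dz":-8.9,"az":0.8},{"dx":47,"dy":-36.2,"dz":-8.9,"az":0.8},{"dx":47,"dy":-36.2,"dz":-8.9,"az":0.8},{"dx":47,"dy":-36.2,"dz":-8.9,"az":0.8},{"dx":47,"dy":-36.2,"dz":-8.9,"az":0.8},{"dx":47,"dy":-36.2,"dz":-8.9,"az":0.8}]}}

```text
validation failed for argument at $.in...
```

```bash
python3 - <<'E'
from h import *
from bench import manip
s=manip.sense();print(s["time"],s["position"],s["dq"].round(2),s["q"].round(2),cyaw(s));plan(s,[540,-110,320],15)
E
```

```text
0.15 [ 221.37567925 -610.61847901  230.57514949] [ 0. -0. -0. -0. -0.  0.  0.] [ 1.16  0.63  0.04  1.52 -0.03  1.   -0.02] 19.923449389055424
d(cm) [ 47.01 -36.22  -8.89] a(6deg) [-0.01  0.    0.82] rows 14.4
```

>>> {"op": "carry_out", "data": {"increments": [{"dx":4,"dy":-3,"dz":-8.9,"ax":0,"ay":0,"az":0.1,"grip":-1}]}}

```text
time: 0.23
position: [227.4, -592.6, 260.3]
orientation: [-0.006, 0.986, 0.165, -0.003]
ft_force: [-1.4, 1.2, -2.0]
grip_width: 0.998
grip_force: 0.0
```

```bash
python3 - <<'E'
from h import *
from bench import manip
s=manip.sense();plan(s,[540,-110,320],15)
E
```

```text
d(cm) [ 45.25 -35.51  -5.7 ] a(6deg) [-0.13  0.05  0.67] rows 13.9
```

>>> {"op": "carry_out", "data": {"increments": [{"dx":45,"dy":-35.5,"dz":-5.5,"ax":0,"ay":0,"az":0.7,"grip":-1},{"dx":45,"dy":-35.5,"dz":-5.5,"ax":0,"ay":0,"az":0.7,"grip":-1},{"dx":45,"dy":-35.5,"dz":-5.5,"ax":0,"ay":0,"az":0.7,"grip":-1},{"dx":45,"dy":-35.5,"dz":-5.5,"ax":0,"ay":0,"az":0.7,"grip":-1},{"dx":45,"dy":-35.5,"dz":-5.5,"ax":0,"ay":0,"az":0.7,"grip":-1},{"dx":45,"dy":-35.5,"dz":-5.5,"ax":0,"ay":0,"az":0.7,"grip":-1},{"dx":45,"dy":-35.5,"dz":-5.5,"ax":0,"ay":0,"az":0.7,"grip":-1},{"dx":45,"dy":-35.5,"dz":-5.5,"ax":0,"ay":0,"az":0.7,"grip":-1},{"dx":45,"dy":-35.5,"dz":-5.5,"ax":0,"ay":0,"az":0.7,"grip":-1},{"dx":45,"dy":-35.5,"dz":-5.5,"ax":0,"ay":0,"az":0.7,"grip":-1},{"dx":45,"dy":-35.5,"dz":-5.5,"ax":0,"ay":0,"az":0.7,"grip":-1},{"dx":45,"dy":-35.5,"dz":-5.5,"ax":0,"ay":0,"az":0.7,"grip":-1}]}}

```text
time: 1.23
position: [500.0, -171.9, 315.6]
orientation: [0.0, 0.991, 0.132, -0.0]
ft_force: [1.2, -0.1, 0.8]
grip_width: 0.997
grip_force: 0.0
```

```bash
python3 - <<'E'
from h import *
from bench import manip
s=manip.sense();print(s["time"],s["position"],s["dq"].round(2),s["q"].round(2),cyaw(s));plan(s,[540,-110,320],15)
E
```

```text
1.2333 [ 499.97943753 -171.87247819  315.59934857] [-0.82  0.12 -0.14 -0.33  0.06  0.21 -0.97] [ 0.3   0.36 -0.03  1.74  0.01  1.04 -1.04] 15.12379346747777
d(cm) [ 5.48 -4.93 -0.44] a(6deg) [-0.    0.    0.02] rows 1.8
```

>>> {"op": "carry_out", "data": {"increments": [{"dx":4.5,"dy":-4,"dz":0,"ax":0,"ay":0,"az":0,"grip":-1},{"dx":4.5,"dy":-4,"dz":0,"ax":0,"ay":0,"az":0,"grip":-1},{"dx":4.5,"dy":-4,"dz":0,"ax":0,"ay":0,"az":0,"grip":-1},{"dx":4.5,"dy":-4,"dz":0,"ax":0,"ay":0,"az":0,"grip":-1}]}}

```text
time: 1.57
position: [532.6, -122.3, 315.0]
orientation: [-0.0, 0.991, 0.133, -0.0]
ft_force: [-0.5, -0.7, -0.6]
grip_width: 0.997
grip_force: 0.0
```

```bash
python3 - <<'E'
from h import *
from bench import manip
s=manip.sense();print(s["time"],s["position"],s["dq"].round(2),cyaw(s))
c=manip.read_camera("wrist");pickle.dump((s,c),open("w1.pkl","wb"))
im=c["color"][:,:,::-1]
cv2.imwrite("pics/w1.png",im)
E
```

```text
1.5667 [ 532.5901802  -122.34115922  315.00216921] [ 0.04 -0.01  0.04  0.02  0.01  0.    0.  ] 15.294327374736941
```

View pics/w1.png

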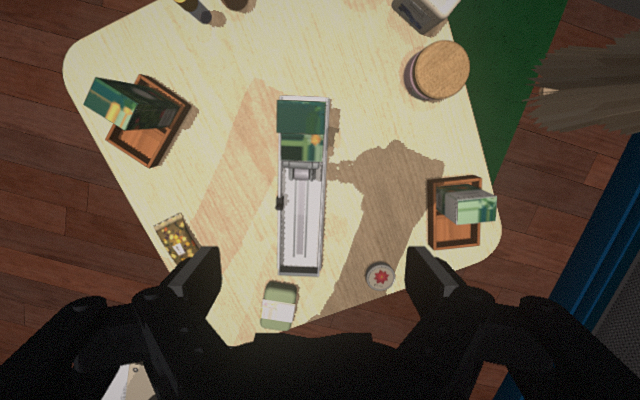

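The wrist view shows everything: lane (277–328, 96–275), tall tray around (148,125), short tray around (455,213), clip at (280,203). I'll zoom in once for corner points.

```bash
python3 - <<'E'
from h import *
s,c=pickle.load(open("w1.pkl","rb"));im=c["color"][:,:,::-1]
f=lambda im,k:cv2.resize(im,None,fx=k,fy=k,interpolation=cv2.INTER_CUBIC)
o=np.zeros((600,800,3),np.uint8)
def put(x,y,a,k):
    b=f(a,k);o[y:y+b.shape[0],x:x+b.shape[1]]=b
put(0,0,im[90:190,270:335],4)      # lane front half
put(270,0,im[185:285,265:335],4)   # rear half
put(560,0,im[70:175,80:140],3) if 0 else None
put(560,0,im[170:255,424:480],4)   # tray B
put(0,400,im[100:150,0:1],1)
put(0,410,im[90:135,100:195],4)
put(400,410,im[130:170,100:195],4)
cv2.imwrite("pics/w2.png",o)
E
```

```text
(no output)
```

View pics/w2.png

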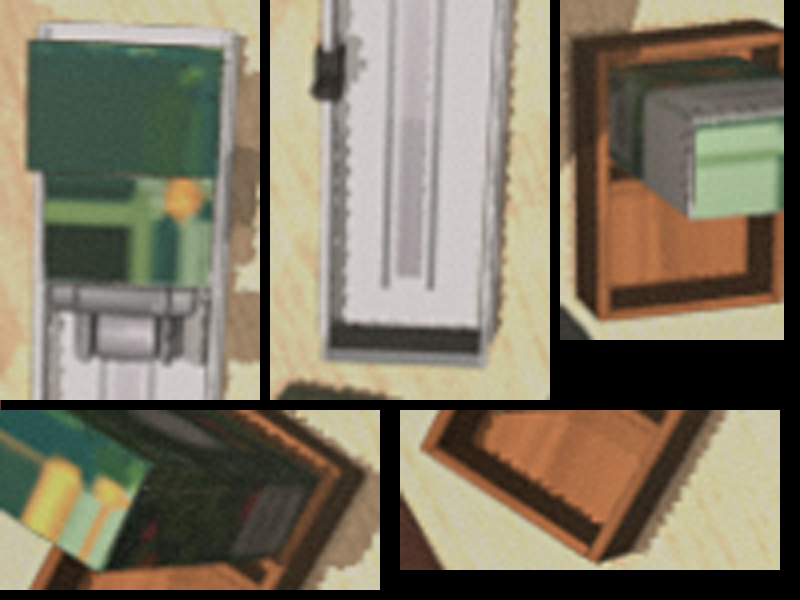

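```bash
python3 - <<'E'
from h import *
s,c=pickle.load(open("w1.pkl","rb"));E=ext(c,s)
def W(x0,y0,cx,cy):return lambda p:[cx+(p[0]-x0+.5)/4-.5,cy+(p[1]-y0+.5)/4-.5]
LF=W(0,0,270,90);LR=W(270,0,265,185);TB=W(560,0,424,170);A1=W(0,410,100,90);A2=W(400,410,100,130)
def sh(n,f,ps,z):
    p=back(c,E,[f(p) for p in ps],[z]*len(ps));print(n,p[:,:2].round(1).tolist(),"mean",p[:,:2].mean(0).round(1));return p
t=sh("tall FL FR RR RL",LF,[(28,42),(224,47),(218,177),(30,170)],120)
print(" sides",[np.linalg.norm(t[i]-t[i-1]).round(1) for i in range(4)])
sh("short rear L R",LF,[(45,282),(210,290)],88)
sh("paddle front L R",LF,[(47,287),(213,293)],86.5)
sh("paddle rear L R",LF,[(47,308),(213,316)],86.5)
sh("stop outer L R",LF,[(40,25),(235,32)],35)
sh("lane rear L R z31",LR,[(323,357),(485,362)],31)
sh("lane rear L R z8",LR,[(323,357),(485,362)],8)
sh("clip",LR,[(331,72)],45)
sh("B: farL outer",TB,[(572,38)],26);sh("B nearL, nearR outer",TB,[(600,318),(784,298)],26)
sh("B inner: nearL nearR",TB,[(608,308),(782,290)],26)
sh("A: farR outer, nearL, nearR",lambda p:p,[A1((363,472)),A2((423,447)),A2((600,560))],26)
# side view
d=pickle.load(open("cam.pkl","rb"));c=d["side"];E=ext(c)
S=lambda p:[205+(p[0]+.5)/3.4-.5,155+(p[1]+.5)/3.4-.5]
sh("fin tip",S,[(225,226)],53.5)
sh("A side",S,[(235,160)],26)
sh("B side nearL, mid.. nearR farR",S,[(188,478),(240,548),(453,492)],26)
sh("tall FLtop (-x,-y)(+x,-y)",S,[(416,128),(474,121)],120)
sh("short (-x-y)(+x-y)",S,[(362,190),(420,185)],88)
sh("lane rear-right bottom",S,[(50,370)],0)
E
```

```text
tall FL FR RR RL [[602.5, -63.1], [614.8, -113.1], [582.1, -120.7], [570.6, -71.4]] mean [592.5 -92.1]
 sides [np.float64(33.0), np.float64(51.5), np.float64(33.6), np.float64(50.6)]
short rear L R [[537.3, -80.5], [548.1, -129.0]] mean [ 542.7 -104.8]
paddle front L R [[535.7, -81.3], [547.2, -130.3]] mean [ 541.5 -105.8]
paddle rear L R [[529.5, -82.9], [540.5, -132.2]] mean [ 535.  -107.5]
stop outer L R [[610.4, -55.2], [625.2, -117.4]] mean [617.8 -86.3]
lane rear L R z31 [[357.0, -114.0], [371.5, -174.7]] mean [ 364.2 -144.4]
lane rear L R z8 [[344.2, -114.5], [359.4, -178.5]] mean [ 351.8 -146.5]
clip [[472.6, -90.5]] mean [472.6 -90.5]
B: farL outer [[556.5, -284.2]] mean [ 556.5 -284.2]
B nearL, nearR outer [[457.4, -333.6], [483.6, -399.4]] mean [ 470.5 -366.5]
B inner: nearL nearR [[462.0, -335.1], [486.4, -397.3]] mean [ 474.2 -366.2]
A: farR outer, nearL, nearR [[567.8, 59.9], [492.1, 169.2], [468.7, 102.4]] mean [509.5 110.5]
fin tip [[468.1, -95.7]] mean [468.1 -95.7]
A side [[468.8, 98.6]] mean [468.8  98.6]
B side nearL, mid.. nearR farR [[457.6, -342.0], [483.1, -402.0], [580.5, -359.3]] mean [ 507.1 -367.8]
tall FLtop (-x,-y)(+x,-y) [[580.7, -110.9], [616.0, -98.6]] mean [ 598.4 -104.7]
short (-x-y)(+x-y) [[548.7, -127.6], [583.0, -120.2]] mean [ 565.8 -123.9]
lane rear-right bottom [[371.2, -177.2]] mean [ 371.2 -177.2]
```

```bash
python3 - <<'E'
from h import *
from bench import manip
s=manip.sense();plan(s,[592.5,-92,140],13.5);plan(s,[592.5,-92,78],13.5)
E
```

```text
d(cm) [ 6.72 -1.52 17.5 ] a(6deg) [0.   0.01 0.27] rows 4.5
d(cm) [ 6.73 -1.53 23.7 ] a(6deg) [0.   0.01 0.27] rows 5.9
```

>>> {"op": "carry_out", "data": {"increments": [{"dx":6.7,"dy":-1.5,"dz":10,"ax":0,"ay":0,"az":0.3,"grip":-1},{"dx":6.7,"dy":-1.5,"dz":10,"ax":0,"ay":0,"az":0.3,"grip":-1},{"dx":6.7,"dy":-1.5,"dz":13,"ax":0,"ay":0,"az":0.3,"grip":-1},{"dx":6.7,"dy":-1.5,"dz":16,"ax":0,"ay":0,"az":0.3,"grip":-1},{"dx":6.7,"dy":-1.5,"dz":18,"ax":0,"ay":0,"az":0.3,"grip":-1},{"dx":6.7,"dy":-1.5,"dz":20,"ax":0,"ay":0,"az":0.3,"grip":-1},{"dx":6.7,"dy":-1.5,"dz":22,"ax":0,"ay":0,"az":0.3,"grip":-1},{"dx":6.7,"dy":-1.5,"dz":23.7,"ax":0,"ay":0,"az":0.3,"grip":-1},{"dx":6.7,"dy":-1.5,"dz":23.7,"ax":0,"ay":0,"az":0.3,"grip":-1},{"dx":6.7,"dy":-1.5,"dz":23.7,"ax":0,"ay":0,"az":0.3,"grip":-1}]}}

```text
time: 2.45
position: [592.0, -93.5, 77.9]
orientation: [0.0, 0.993, 0.115, -0.001]
ft_force: [1.0, -0.1, 0.6]
grip_width: 0.997
grip_force: 0.0
```

>>> {"op": "carry_out", "data": {"increments": [{"dx":0,"dy":0,"dz":0,"ax":0,"ay":0,"az":0,"grip":1},{"dx":0,"dy":0,"dz":0,"ax":0,"ay":0,"az":0,"grip":1},{"dx":0,"dy":0,"dz":0,"ax":0,"ay":0,"az":0,"grip":1},{"dx":0,"dy":0,"dz":0,"ax":0,"ay":0,"az":0,"grip":1},{"dx":0,"dy":0,"dz":0,"ax":0,"ay":0,"az":0,"grip":1},{"dx":0,"dy":0,"dz":0,"ax":0,"ay":0,"az":0,"grip":1},{"dx":0,"dy":0,"dz":0,"ax":0,"ay":0,"az":0,"grip":1},{"dx":0,"dy":0,"dz":0,"ax":0,"ay":0,"az":0,"grip":1}], "squeeze": 50}}

```text
time: 3.12
position: [594.1, -91.9, 80.0]
orientation: [0.0, 0.993, 0.116, 0.001]
ft_force: [-1.2, -0.2, 7.0]
grip_width: 0.6
grip_force: 53.8
```

>>> {"op": "carry_out", "data": {"increments": [{"dx":0,"dy":0,"dz":-1,"ax":0,"ay":0,"az":0,"grip":1},{"dx":0,"dy":0,"dz":-2,"ax":0,"ay":0,"az":0,"grip":1},{"dx":0,"dy":0,"dz":-3,"ax":0,"ay":0,"az":0,"grip":1},{"dx":0,"dy":0,"dz":-4,"ax":0,"ay":0,"az":0,"grip":1},{"dx":0,"dy":0,"dz":-5,"ax":0,"ay":0,"az":0,"grip":1},{"dx":0,"dy":0,"dz":-6,"ax":0,"ay":0,"az":0,"grip":1},{"dx":0,"dy":0,"dz":-7.3,"ax":0,"ay":0,"az":0,"grip":1},{"dx":0,"dy":0,"dz":-8.6,"ax":0,"ay":0,"az":0,"grip":1},{"dx":0,"dy":0,"dz":-10,"ax":0,"ay":0,"az":0,"grip":1},{"dx":0,"dy":0,"dz":-12,"ax":0,"ay":0,"az":0,"grip":1},{"dx":0,"dy":0,"dz":-14,"ax":0,"ay":0,"az":0,"grip":1},{"dx":0,"dy":0,"dz":-14,"ax":0,"ay":0,"az":0,"grip":1}]}}

```text
time: 4.12
position: [594.6, -92.1, 222.7]
orientation: [0.001, 0.993, 0.116, 0.003]
ft_force: [0.9, 0.3, 0.1]
grip_width: 0.601
grip_force: 53.3
```

```bash
python3 - <<'E'
from h import *
from bench import manip
s=manip.sense();print(s["position"],s["grip_width"],s["grip_force"],s["ft_force"],s["q"].round(2))
plan(s,[506.5,126,235],-20)
E
```

```text
[594.58196521 -92.11468442 222.73398198] 0.6012806065506872 53.26440632343292 [0.89291757 0.30545312 0.08634186] [ 0.13  0.56 -0.04  1.67  0.03  0.9  -1.26]
d(cm) [ -3.54 -23.25  -1.3 ] a(6deg) [ 0.01 -0.05  5.55] rows 5.6
```

>>> {"op": "carry_out", "data": {"increments": [{"dx":-0.3,"dy":-2,"dz":-0.5,"ax":0,"ay":0,"az":0.6,"grip":1},{"dx":-0.9,"dy":-5,"dz":-1,"ax":0,"ay":0,"az":1.4,"grip":1},{"dx":-1.5,"dy":-9,"dz":-1.3,"ax":0,"ay":0,"az":2.3,"grip":1},{"dx":-2,"dy":-13,"dz":-1.3,"ax":0,"ay":0,"az":3.3,"grip":1},{"dx":-2.7,"dy":-17,"dz":-1.3,"ax":0,"ay":0,"az":4.3,"grip":1},{"dx":-3.2,"dy":-20.5,"dz":-1.3,"ax":0,"ay":0,"az":5.1,"grip":1},{"dx":-3.4,"dy":-22.5,"dz":-1.3,"ax":0,"ay":0,"az":5.4,"grip":1},{"dx":-3.5,"dy":-23.2,"dz":-1.3,"ax":0,"ay":0,"az":5.5,"grip":1},{"dx":-3.5,"dy":-23.2,"dz":-1.3,"ax":0,"ay":0,"az":5.5,"grip":1},{"dx":-3.5,"dy":-23.2,"dz":-1.3,"ax":0,"ay":0,"az":5.5,"grip":1}]}}

```text
time: 4.95
position: [505.5, 124.9, 231.2]
orientation: [0.001, 0.985, -0.171, -0.0]
ft_force: [0.5, 0.1, -1.6]
grip_width: 0.601
grip_force: 53.1
```

```bash
python3 - <<'E'
from h import *
from bench import manip
s=manip.sense();print(s["position"],cyaw(s),s["dq"].round(2))
c=manip.read_camera("wrist");pickle.dump((s,c),open("w3.pkl","wb"))
im=c["color"][:,:,::-1].copy();E=ext(c,s)
# predicted tray A outline + pocket + held carton
def rect(cx,cy,yaw,hx,hy,z,col):
    r=np.radians(yaw);M=np.array([[np.cos(r),-np.sin(r)],[np.sin(r),np.cos(r)]])
    P=np.c_[np.array([[hx,hy],[hx,-hy],[-hx,-hy],[-hx,hy]])@M.T+[cx,cy],[z]*4]
    cv2.polylines(im,[(proj(c,E,P)*16).round().astype(np.int32)],True,col,1,16,4)
rect(506.5,126,-20,23,31,26,(255,0,255))
rect(506.5+25.5*.94,126-25.5*.342,-20,53.5,36,26,(255,255,0))
p=s["position"];y=cyaw(s)
rect(p[0],p[1],y,17,26,p[2]-77+5,(0,0,255))
cv2.imwrite("pics/w3.png",im)
E
```

```text
[505.5043443  124.92997555 231.19017126] -19.657246005449064 [ 0.03  0.    0.02 -0.01  0.   -0.   -0.  ]
```

View pics/w3.png

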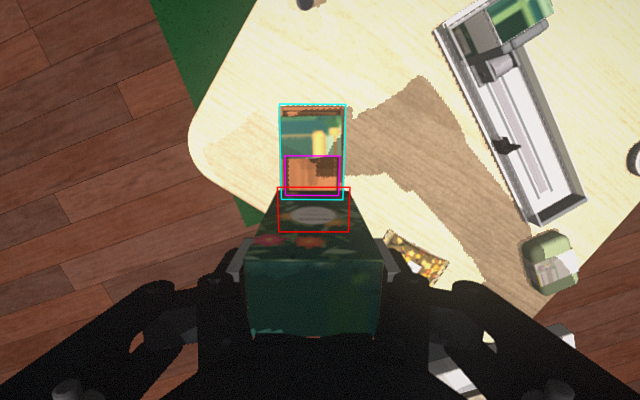

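The overlays fit: tray outline (279–346, 104–199), pocket (285–340, 155–195), with the carton held square above it. Lowering now.

>>> {"op": "carry_out", "data": {"increments": [{"dx":0,"dy":-0.1,"dz":2,"ax":0,"ay":0,"az":0,"grip":1},{"dx":0,"dy":-0.1,"dz":5,"ax":0,"ay":0,"az":0,"grip":1},{"dx":0,"dy":-0.1,"dz":8,"ax":0,"ay":0,"az":0,"grip":1},{"dx":0,"dy":-0.1,"dz":10,"ax":0,"ay":0,"az":0,"grip":1},{"dx":0,"dy":-0.1,"dz":11.5,"ax":0,"ay":0,"az":0,"grip":1},{"dx":0,"dy":-0.1,"dz":12.5,"ax":0,"ay":0,"az":0,"grip":1},{"dx":0,"dy":-0.1,"dz":13.3,"ax":0,"ay":0,"az":0,"grip":1},{"dx":0,"dy":-0.1,"dz":14,"ax":0,"ay":0,"az":0,"grip":1},{"dx":0,"dy":-0.1,"dz":14.5,"ax":0,"ay":0,"az":0,"grip":1},{"dx":0,"dy":-0.1,"dz":14.8,"ax":0,"ay":0,"az":0,"grip":1},{"dx":0,"dy":-0.1,"dz":14.8,"ax":0,"ay":0,"az":0,"grip":1}]}}

```text
time: 5.92
position: [506.1, 127.1, 83.3]
orientation: [0.0, 0.985, -0.171, 0.0]
ft_force: [-0.7, -0.1, -1.1]
grip_width: 0.602
grip_force: 53.2
```

>>> {"op": "carry_out", "data": {"increments": [{"dx":0,"dy":0,"dz":0.2,"ax":0,"ay":0,"az":0,"grip":1},{"dx":0,"dy":0,"dz":0.35,"ax":0,"ay":0,"az":0,"grip":1},{"dx":0,"dy":0,"dz":0.5,"ax":0,"ay":0,"az":0,"grip":1},{"dx":0,"dy":0,"dz":0.5,"ax":0,"ay":0,"az":0,"grip":1}]}}

```text
time: 6.25
position: [506.0, 127.2, 78.4]
orientation: [-0.0, 0.985, -0.171, 0.0]
ft_force: [0.1, -0.6, -1.5]
grip_width: 0.606
grip_force: 53.2
```

>>> {"op": "carry_out", "data": {"increments": [{"dx":0,"dy":0,"dz":0.1,"ax":0,"ay":0,"az":0,"grip":1},{"dx":0,"dy":0,"dz":0.2,"ax":0,"ay":0,"az":0,"grip":1},{"dx":0,"dy":0,"dz":0.2,"ax":0,"ay":0,"az":0,"grip":1}]}}

```text
time: 6.5
position: [506.3, 127.3, 77.0]
orientation: [-0.0, 0.985, -0.171, 0.0]
ft_force: [-1.0, -0.8, 4.5]
grip_width: 0.602
grip_force: 53.7
```

>>> {"op": "carry_out", "data": {"increments": [{"dx":0,"dy":0,"dz":0,"ax":0,"ay":0,"az":0,"grip":-1},{"dx":0,"dy":0,"dz":0,"ax":0,"ay":0,"az":0,"grip":-1},{"dx":0,"dy":0,"dz":0,"ax":0,"ay":0,"az":0,"grip":-1},{"dx":0,"dy":0,"dz":0,"ax":0,"ay":0,"az":0,"grip":-1},{"dx":0,"dy":0,"dz":0,"ax":0,"ay":0,"az":0,"grip":-1},{"dx":0,"dy":0,"dz":0,"ax":0,"ay":0,"az":0,"grip":-1}]}}

```text
time: 7.0
position: [506.0, 127.1, 76.4]
orientation: [0.0, 0.985, -0.171, -0.0]
ft_force: [0.0, -0.2, -0.3]
grip_width: 1.0
grip_force: 0.0
```

>>> {"op": "carry_out", "data": {"increments": [{"dx":0,"dy":0,"dz":-2,"ax":0,"ay":0,"az":0,"grip":-1},{"dx":0,"dy":0,"dz":-5,"ax":0,"ay":0,"az":0,"grip":-1},{"dx":0,"dy":0,"dz":-8,"ax":0,"ay":0,"az":0,"grip":-1},{"dx":0,"dy":0,"dz":-11,"ax":0,"ay":0,"az":0,"grip":-1},{"dx":0,"dy":0,"dz":-14,"ax":0,"ay":0,"az":0,"grip":-1},{"dx":0,"dy":0,"dz":-17,"ax":0,"ay":0,"az":0,"grip":-1},{"dx":0,"dy":0,"dz":-18,"ax":0,"ay":0,"az":0,"grip":-1},{"dx":0,"dy":0,"dz":-18,"ax":0,"ay":0,"az":0,"grip":-1}]}}

```text
time: 7.67
position: [507.7, 127.6, 259.1]
orientation: [-0.001, 0.985, -0.171, 0.003]
ft_force: [-0.1, 0.5, -0.8]
grip_width: 1.003
grip_force: 0.0
```

```bash
python3 - <<'E'
from h import *
from bench import manip
s=manip.sense();print(s["position"],cyaw(s))
plan(s,[594.5,-92,255],13.5)
plan(s,[570,-98,255],13.5)
E
```

```text
[507.74705334 127.61947634 259.06338712] -19.67329555326501
d(cm) [15.56 17.76  0.42] a(6deg) [-0.02 -0.05 -5.53] rows 5.7
d(cm) [13.46 19.15  0.4 ] a(6deg) [-0.02 -0.05 -5.53] rows 5.6
```

>>> {"op": "carry_out", "data": {"increments": [{"dx":13.5,"dy":19.2,"dz":0,"ax":0,"ay":0,"az":-5.5,"grip":-1},{"dx":13.5,"dy":19.2,"dz":0,"ax":0,"ay":0,"az":-5.5,"grip":-1},{"dx":13.5,"dy":19.2,"dz":0,"ax":0,"ay":0,"az":-5.5,"grip":-1},{"dx":13.5,"dy":19.2,"dz":0,"ax":0,"ay":0,"az":-5.5,"grip":-1},{"dx":13.5,"dy":19.2,"dz":0,"ax":0,"ay":0,"az":-5.5,"grip":-1},{"dx":13.5,"dy":19.2,"dz":0,"ax":0,"ay":0,"az":-5.5,"grip":-1},{"dx":13.5,"dy":19.2,"dz":0,"ax":0,"ay":0,"az":-5.5,"grip":-1},{"dx":13.5,"dy":19.2,"dz":0,"ax":0,"ay":0,"az":-5.5,"grip":-1},{"dx":13.5,"dy":19.2,"dz":0,"ax":0,"ay":0,"az":-5.5,"grip":-1}]}}

```text
time: 8.42
position: [567.5, -98.0, 254.6]
orientation: [-0.001, 0.993, 0.116, -0.002]
ft_force: [-0.4, 1.0, -0.4]
grip_width: 0.999
grip_force: 0.0
```

```bash
cat >> h.py <<'E'
def rect(im,c,E,cx,cy,yaw,hx,hy,z,col):
    r=np.radians(yaw);M=np.array([[np.cos(r),-np.sin(r)],[np.sin(r),np.cos(r)]])
    P=np.c_[np.array([[hx,hy],[hx,-hy],[-hx,-hy],[-hx,hy]])@M.T+[cx,cy],[z]*4]
    cv2.polylines(im,[(proj(c,E,P)*16).round().astype(np.int32)],True,col,1,16,4)
E
python3 - <<'E'
from h import *
from bench import manip
s=manip.sense();print(s["position"],cyaw(s),s["dq"].round(2))
c=manip.read_camera("wrist");pickle.dump((s,c),open("w4.pkl","wb"))
im=c["color"][:,:,::-1].copy();E=ext(c,s)
rect(im,c,E,592.5,-92,13.5,17,26,88,(255,0,255))
rect(im,c,E,506.5,126,-20,17,26,117,(0,0,255))
rect(im,c,E,496,-356,22,23,31,26,(255,0,255))
cv2.imwrite("pics/w4.png",im)
plan(s,[592.5,-92,52],13.5)
E
```

```text
[567.48195756 -98.04678142 254.58247977] 13.33537989863765 [-0.03 -0.02 -0.01  0.    0.    0.    0.  ]
d(cm) [ 2.63  0.04 20.25] a(6deg) [-0.02  0.03 -0.03] rows 4.9
```

View pics/w4.png

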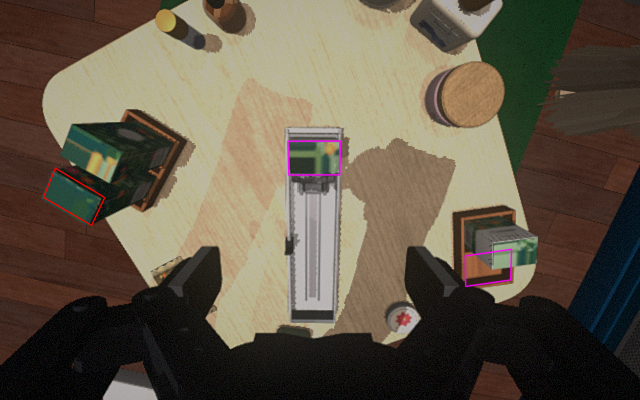

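The tall carton sits as predicted (red outline at its top, (45–105, 170–225)). The short carton is at the stop inside the magenta outline (288–341, 140–176), and the short pocket outline also fits.

>>> {"op": "carry_out", "data": {"increments": [{"dx":2.6,"dy":0,"dz":3,"ax":0,"ay":0,"az":0,"grip":-1},{"dx":2.6,"dy":0,"dz":7,"ax":0,"ay":0,"az":0,"grip":-1},{"dx":2.6,"dy":0,"dz":11,"ax":0,"ay":0,"az":0,"grip":-1},{"dx":2.6,"dy":0,"dz":14,"ax":0,"ay":0,"az":0,"grip":-1},{"dx":2.6,"dy":0,"dz":16,"ax":0,"ay":0,"az":0,"grip":-1},{"dx":2.6,"dy":0,"dz":18,"ax":0,"ay":0,"az":0,"grip":-1},{"dx":2.6,"dy":0,"dz":19.5,"ax":0,"ay":0,"az":0,"grip":-1},{"dx":2.6,"dy":0,"dz":20,"ax":0,"ay":0,"az":0,"grip":-1},{"dx":2.6,"dy":0,"dz":20,"ax":0,"ay":0,"az":0,"grip":-1}]}}

```text
time: 9.22
position: [592.6, -91.0, 54.9]
orientation: [-0.001, 0.993, 0.117, -0.002]
ft_force: [0.1, -0.1, 1.0]
grip_width: 0.999
grip_force: 0.0
```

>>> {"op": "carry_out", "data": {"increments": [{"dx":0,"dy":0,"dz":0,"ax":0,"ay":0,"az":0,"grip":1},{"dx":0,"dy":0,"dz":0,"ax":0,"ay":0,"az":0,"grip":1},{"dx":0,"dy":0,"dz":0,"ax":0,"ay":0,"az":0,"grip":1},{"dx":0,"dy":0,"dz":0,"ax":0,"ay":0,"az":0,"grip":1},{"dx":0,"dy":0,"dz":0,"ax":0,"ay":0,"az":0,"grip":1},{"dx":0,"dy":0,"dz":0,"ax":0,"ay":0,"az":0,"grip":1},{"dx":0,"dy":0,"dz":0,"ax":0,"ay":0,"az":0,"grip":1},{"dx":0,"dy":0,"dz":0,"ax":0,"ay":0,"az":0,"grip":1}], "squeeze": 50}}

```text
time: 9.88
position: [594.7, -92.8, 57.9]
orientation: [-0.0, 0.993, 0.116, 0.001]
ft_force: [-1.3, 1.9, 6.6]
grip_width: 0.6
grip_force: 53.4
```

>>> {"op": "carry_out", "data": {"increments": [{"dx":0,"dy":0,"dz":-1,"ax":0,"ay":0,"az":0,"grip":1},{"dx":0,"dy":0,"dz":-2,"ax":0,"ay":0,"az":0,"grip":1},{"dx":0,"dy":0,"dz":-3,"ax":0,"ay":0,"az":0,"grip":1},{"dx":0,"dy":0,"dz":-4,"ax":0,"ay":0,"az":0,"grip":1},{"dx":0,"dy":0,"dz":-5,"ax":0,"ay":0,"az":0,"grip":1},{"dx":0,"dy":0,"dz":-6,"ax":0,"ay":0,"az":0,"grip":1},{"dx":0,"dy":0,"dz":-7,"ax":0,"ay":0,"az":0,"grip":1},{"dx":0,"dy":0,"dz":-8.3,"ax":0,"ay":0,"az":0,"grip":1},{"dx":0,"dy":0,"dz":-10,"ax":0,"ay":0,"az":0,"grip":1},{"dx":0,"dy":0,"dz":-12,"ax":0,"ay":0,"az":0,"grip":1},{"dx":0,"dy":0,"dz":-13,"ax":0,"ay":0,"az":0,"grip":1},{"dx":0,"dy":0,"dz":-13,"ax":0,"ay":0,"az":0,"grip":1}]}}

```text
time: 10.88
position: [594.6, -93.6, 189.0]
orientation: [0.001, 0.993, 0.116, 0.002]
ft_force: [0.5, -0.1, -0.9]
grip_width: 0.6
grip_force: 53.0
```

```bash
python3 - <<'E'
from h import *
from bench import manip
s=manip.sense();print(s["position"],cyaw(s),s["grip_width"])
plan(s,[496,-356,185],22)
E
```

```text
[594.56739783 -93.59491305 189.03341261] 13.309305232414031 0.5997084915511969
d(cm) [-15.63  23.27   0.39] a(6deg) [ 0.02 -0.03 -1.45] rows 6.7
```

>>> {"op": "carry_out", "data": {"increments": [{"dx":-1,"dy":1.5,"dz":0,"ax":0,"ay":0,"az":-0.2,"grip":1},{"dx":-3,"dy":4.5,"dz":0,"ax":0,"ay":0,"az":-0.4,"grip":1},{"dx":-5.5,"dy":8,"dz":0,"ax":0,"ay":0,"az":-0.6,"grip":1},{"dx":-8,"dy":12,"dz":0,"ax":0,"ay":0,"az":-0.9,"grip":1},{"dx":-10.5,"dy":15.5,"dz":0,"ax":0,"ay":0,"az":-1.1,"grip":1},{"dx":-13,"dy":19,"dz":0,"ax":0,"ay":0,"az":-1.3,"grip":1},{"dx":-14.7,"dy":21.7,"dz":0,"ax":0,"ay":0,"az":-1.4,"grip":1},{"dx":-15.4,"dy":22.9,"dz":0,"ax":0,"ay":0,"az":-1.4,"grip":1},{"dx":-15.6,"dy":23.3,"dz":0,"ax":0,"ay":0,"az":-1.4,"grip":1},{"dx":-15.6,"dy":23.3,"dz":0,"ax":0,"ay":0,"az":-1.4,"grip":1},{"dx":-15.6,"dy":23.3,"dz":0,"ax":0,"ay":0,"az":-1.4,"grip":1}]}}

```text
time: 11.8
position: [495.9, -353.9, 185.7]
orientation: [-0.001, 0.982, 0.189, -0.0]
ft_force: [0.8, -0.3, -0.9]
grip_width: 0.599
grip_force: 53.1
```

```bash
python3 - <<'E'
from h import *
from bench import manip
s=manip.sense();print(s["position"],cyaw(s),s["dq"].round(2))
plan(s,[496,-356,60],22)
c=manip.read_camera("wrist")
im=c["color"][:,:,::-1].copy();E=ext(c,s)
rect(im,c,E,496,-356,22,23,31,26,(255,0,255))
p=s["position"]
rect(im,c,E,p[0],p[1],cyaw(s),17,26,p[2]-50,(0,0,255))
cv2.imwrite("pics/w5.png",cv2.resize(im[60:300,180:460],None,fx=2,fy=2))
E
```

```text
[ 495.94664385 -353.88954078  185.6565103 ] 21.796875563393105 [-0.03 -0.01 -0.01  0.   -0.   -0.   -0.  ]
d(cm) [-0.07  0.23 12.57] a(6deg) [-0.02 -0.   -0.03] rows 3.0
```

View pics/w5.png

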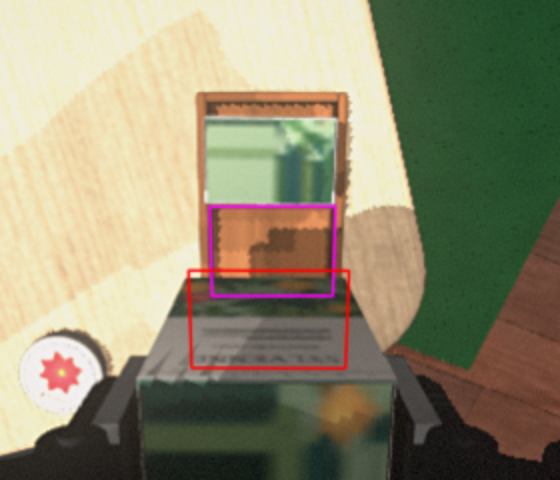

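The pocket outline (211–335, 206–296) is centred in the tray (197–348). The held carton's front edge is at about row 278, roughly 2 mm behind prediction, so I add 1 mm forward.

>>> {"op": "carry_out", "data": {"increments": [{"dx":0.1,"dy":0.2,"dz":2,"ax":0,"ay":0,"az":0,"grip":1},{"dx":0.1,"dy":0.2,"dz":5,"ax":0,"ay":0,"az":0,"grip":1},{"dx":0.1,"dy":0.2,"dz":7.5,"ax":0,"ay":0,"az":0,"grip":1},{"dx":0.1,"dy":0.2,"dz":9.5,"ax":0,"ay":0,"az":0,"grip":1},{"dx":0.1,"dy":0.2,"dz":11,"ax":0,"ay":0,"az":0,"grip":1},{"dx":0.1,"dy":0.2,"dz":12,"ax":0,"ay":0,"az":0,"grip":1},{"dx":0.1,"dy":0.2,"dz":12.5,"ax":0,"ay":0,"az":0,"grip":1},{"dx":0.1,"dy":0.2,"dz":12.8,"ax":0,"ay":0,"az":0,"grip":1},{"dx":0.1,"dy":0.2,"dz":12.8,"ax":0,"ay":0,"az":0,"grip":1},{"dx":0.1,"dy":0.2,"dz":12.8,"ax":0,"ay":0,"az":0,"grip":1}]}}

```text
time: 12.68
position: [498.1, -357.3, 59.2]
orientation: [0.0, 0.982, 0.189, 0.001]
ft_force: [0.1, -0.1, -0.8]
grip_width: 0.6
grip_force: 53.1
```

>>> {"op": "carry_out", "data": {"increments": [{"dx":0,"dy":0,"dz":0.15,"ax":0,"ay":0,"az":0,"grip":1},{"dx":0,"dy":0,"dz":0.3,"ax":0,"ay":0,"az":0,"grip":1},{"dx":0,"dy":0,"dz":0.4,"ax":0,"ay":0,"az":0,"grip":1},{"dx":0,"dy":0,"dz":0.4,"ax":0,"ay":0,"az":0,"grip":1}]}}

```text
time: 13.02
position: [497.6, -357.5, 54.9]
orientation: [0.0, 0.982, 0.188, 0.0]
ft_force: [-0.2, 0.2, 2.6]
grip_width: 0.601
grip_force: 53.2
```

>>> {"op": "carry_out", "data": {"increments": [{"dx":0,"dy":0,"dz":0.1,"ax":0,"ay":0,"az":0,"grip":1},{"dx":0,"dy":0,"dz":0.1,"ax":0,"ay":0,"az":0,"grip":-1},{"dx":0,"dy":0,"dz":0.1,"ax":0,"ay":0,"az":0,"grip":-1},{"dx":0,"dy":0,"dz":0,"ax":0,"ay":0,"az":0,"grip":-1},{"dx":0,"dy":0,"dz":0,"ax":0,"ay":0,"az":0,"grip":-1},{"dx":0,"dy":0,"dz":0,"ax":0,"ay":0,"az":0,"grip":-1},{"dx":0,"dy":0,"dz":0,"ax":0,"ay":0,"az":0,"grip":-1}]}}

```text
time: 13.6
position: [497.4, -357.3, 54.3]
orientation: [-0.0, 0.982, 0.188, -0.0]
ft_force: [-0.7, -0.7, 0.3]
grip_width: 0.998
grip_force: 0.0
```

>>> {"op": "carry_out", "data": {"increments": [{"dx":0,"dy":0,"dz":-2,"ax":0,"ay":0,"az":0,"grip":-1},{"dx":0,"dy":0,"dz":-5,"ax":0,"ay":0,"az":0,"grip":-1},{"dx":0,"dy":0,"dz":-8,"ax":0,"ay":0,"az":0,"grip":-1},{"dx":0,"dy":0,"dz":-11,"ax":0,"ay":0,"az":0,"grip":-1},{"dx":0,"dy":0,"dz":-14,"ax":0,"ay":0,"az":0,"grip":-1},{"dx":0,"dy":0,"dz":-15.5,"ax":0,"ay":0,"az":0,"grip":-1},{"dx":0,"dy":0,"dz":-15.5,"ax":0,"ay":0,"az":0,"grip":-1}]}}

```text
time: 14.18
position: [499.5, -358.7, 213.7]
orientation: [0.003, 0.982, 0.188, 0.003]
ft_force: [-0.1, -0.4, 0.2]
grip_width: 1.005
grip_force: 0.0
```

```bash
python3 - <<'E'
from h import *
from bench import manip
s=manip.sense();print(s["position"],cyaw(s),s["q"].round(2))
for y in(103.5,-76.5): plan(s,[540,-104,200],y)
E
```

```text
[ 499.54144892 -358.71878214  213.65453882] 21.715921536046874 [ 0.62  0.59 -0.07  1.65  0.05  0.9  -0.66]
d(cm) [ 13.18 -22.18   1.28] a(6deg) [ 8.000e-02  1.000e-02 -1.363e+01] rows 11.4
d(cm) [ 13.18 -22.18   1.28] a(6deg) [ 1.000e-02 -9.000e-02  1.637e+01] rows 13.7
```

>>> {"op": "carry_out", "data": {"increments": [{"dx":13,"dy":-22,"dz":1,"ax":0,"ay":0,"az":-13.6,"grip":-1},{"dx":13,"dy":-22,"dz":1,"ax":0,"ay":0,"az":-13.6,"grip":-1},{"dx":13,"dy":-22,"dz":1,"ax":0,"ay":0,"az":-13.6,"grip":-1},{"dx":13,"dy":-22,"dz":1,"ax":0,"ay":0,"az":-13.6,"grip":-1},{"dx":13,"dy":-22,"dz":1,"ax":0,"ay":0,"az":-13.6,"grip":-1},{"dx":13,"dy":-22,"dz":1,"ax":0,"ay":0,"az":-13.6,"grip":-1},{"dx":13,"dy":-22,"dz":1,"ax":0,"ay":0,"az":-13.6,"grip":-1},{"dx":13,"dy":-22,"dz":1,"ax":0,"ay":0,"az":-13.6,"grip":-1},{"dx":13,"dy":-22,"dz":1,"ax":0,"ay":0,"az":-13.6,"grip":-1},{"dx":13,"dy":-22,"dz":1,"ax":0,"ay":0,"az":-13.6,"grip":-1},{"dx":13,"dy":-22,"dz":1,"ax":0,"ay":0,"az":-13.6,"grip":-1},{"dx":13,"dy":-22,"dz":1,"ax":0,"ay":0,"az":-13.6,"grip":-1}]}}

```text
time: 15.18
position: [536.0, -104.6, 198.2]
orientation: [-0.001, 0.618, 0.786, -0.0]
ft_force: [0.5, 0.4, -0.6]
grip_width: 0.997
grip_force: 0.0
```

```bash
python3 - <<'E'
from h import *
from bench import manip
s=manip.sense();print(s["position"],cyaw(s),s["q"].round(2),s["dq"].round(2))
plan(s,[602,-90,130],103.5)
E
```

```text
[ 535.97684101 -104.61473378  198.2459242 ] 103.66205238366426 [ 0.45  0.56 -0.47  1.84  0.33  0.83  0.06] [ 0.1   0.02 -0.15 -0.    0.1   0.03  0.4 ]
d(cm) [-0.15  6.77  6.81] a(6deg) [-0.02 -0.01  0.03] rows 2.3
```

```bash
python3 - <<'E'
from h import *
from bench import manip
s=manip.sense();c=manip.read_camera("wrist");pickle.dump((s,c),open("w6.pkl","wb"))
print(s["dq"].round(2))
im=c["color"].astype(int).max(2);E=ext(c,s)
pf=proj(c,E,[[470,-90,53.5],[470,-90,31],[602,-90,86.5]]);print(pf.round(0))
x,y=pf[0].astype(int)
for r in range(y-24,y+25,2): print(r,"".join("#" if v<45 else "+" if v<75 else "." for v in im[r,x-25:x+26]))
print("col0",x-25)
x,y=pf[2].astype(int)
print("row",y,"col0",x-30,im[y,x-30:x+30].tolist())
E
```

```text
[ 0.1   0.02 -0.15 -0.    0.1   0.03  0.4 ]
[[248. 158.]
 [253. 155.]
 [392. 199.]]
133 ...................................................
135 ...................................................
137 ...................................................
139 ...................................................
141 ...................................................
143 ...................................................
145 ...................................................
147 ...................................................
149 ....................+################+.............
151 ..................+###++#+##+++++++#++++...........
153 ...................++########+++++##...............
155 ...................####+#####+++++##...............
157 ...................+##+#########+####+.............
159 ......................+##++........................
161 ...................................................
163 ...................................................
165 ...................................................
167 ...................................................
169 ...................................................
171 ...................................................
173 ...................................................
175 ...................................................
177 ...................................................
179 ...................................................
181 ...................................................
col0 223
row 199 col0 361 [136, 133, 131, 123, 124, 121, 122, 121, 121, 123, 126, 124, 82, 69, 49, 48, 49, 49, 47, 49, 52, 52, 47, 41, 41, 47, 63, 80, 87, 102, 98, 96, 98, 95, 95, 83, 88, 167, 171, 167, 167, 167, 167, 166, 170, 167, 169, 168, 169, 168, 165, 168, 170, 166, 168, 167, 166, 167, 166, 164]
```

>>> {"op": "carry_out", "data": {"increments": [{"dx":-0.1,"dy":2,"dz":0,"ax":0,"ay":0,"az":0,"grip":-1},{"dx":-0.1,"dy":4.5,"dz":1,"ax":0,"ay":0,"az":0,"grip":-1},{"dx":-0.1,"dy":6.5,"dz":3,"ax":0,"ay":0,"az":0,"grip":-1},{"dx":-0.1,"dy":6.8,"dz":5,"ax":0,"ay":0,"az":0,"grip":-1},{"dx":-0.1,"dy":6.8,"dz":7,"ax":0,"ay":0,"az":0,"grip":-1},{"dx":-0.1,"dy":6.8,"dz":7,"ax":0,"ay":0,"az":0,"grip":-1},{"dx":-0.1,"dy":6.8,"dz":7,"ax":0,"ay":0,"az":0,"grip":-1}]}}

```text
time: 15.82
position: [601.7, -89.9, 127.9]
orientation: [-0.002, 0.62, 0.784, -0.001]
ft_force: [0.3, -0.5, -0.4]
grip_width: 0.997
grip_force: 0.0
```

```bash
python3 - <<'E'
from h import *
s,c=pickle.load(open("w6.pkl","rb"));E=ext(c,s)
r=np.radians(13.3);ux=np.array([np.cos(r),np.sin(r)]);uy=np.array([-ux[1],ux[0]]);o=np.array([490.5,-116])
def lane(p,z):
    w=back(c,E,p,[z]*len(p))[:,:2];print(w.round(1).tolist(),"lane",np.c_[(w-o)@ux,(w-o)@uy].round(1).tolist())
lane([[245.5,160],[249,160]],53.5)
lane([[397.5,199],[387,199]],86.5)
s,c=pickle.load(open("w4.pkl","rb"));E=ext(c,s)
im=c["color"].astype(int).max(2);x,y=proj(c,E,[[470,-90,45]])[0].astype(int)
for q in range(y-14,y+15):print(q,"".join("#" if v<45 else "+" if v<75 else "." for v in im[q,x-15:x+16]))
print(x-15)
d=pickle.load(open("cam.pkl","rb"));c=d["side"];E=ext(c)
im=c["color"].astype(int).max(2);x,y=proj(c,E,[[470,-90,45]])[0].astype(int)
for q in range(y-14,y+12):print(q,im[q,x-8:x+10])
print(x-8)
for X in(-20,-15,-10):print(X,proj(c,E,[list(o+X*ux+30.5*uy)+[53.5]]))
E
```

```text
[[467.8, -92.6], [471.0, -91.8]] lane [[-16.7, 28.0], [-13.4, 28.0]]
[[606.7, -88.7], [597.9, -90.8]] lane [[119.4, -0.1], [110.3, -0.2]]
235 ...............................
236 ...............................
237 .................++............
238 ............+....++............
239 ............+....++............
240 ............+....+#............
241 ............++++++#............
242 ............+++++++............
243 ............+++++++............
244 ............++++++#............
245 ............+++++++............
246 ............+++++++............
247 ............++#++#+............
248 ............+#++#++............
249 ............+#+++++............
250 ............++#+#++............
251 ............##++#++............
252 ...........+#+#++#+............
253 ...........+++++++.............
254 ............+++++..............
255 ...............................
256 ...............................
257 ...............................
258 ...............................
259 ...............................
260 ...............................
261 ......................
[... 1519 characters left out ...]
250 196   1 112 255 250 246 244 244 244 244 243]
228 [244 242 244 246 239 238 239 185   0  92 244 235 240 249 245 244 243 243]
229 [244 243 246 247 164 115 115 111   2   4  17  30 136 240 248 245 245 246]
230 [242 243 246 251  10  15  17  21   6  14  17  20  34 144 245 236 234 234]
231 [245 245 246 249  48  14  20  16   3   7   9   8  23 110 184 163 146 140]
232 [235 235 225 204  83   1  12  16  11  11   9  11  14  88 159 156 160 155]
233 [150 153 154 156  73   4   9   9  11  14   9   7  20  86 167 157 157 156]
234 [159 159 159 159  85   0   8  11   5  11  15   8  18  89 164 157 154 160]
263
-20 [[268.88957767 220.27079895]]
-15 [[271.287475   220.03882994]]
-10 [[273.67885989 219.80748556]]
```

>>> {"op": "carry_out", "data": {"increments": [{"dx":0,"dy":0,"dz":1.5,"ax":0,"ay":0,"az":0,"grip":-1},{"dx":0,"dy":0,"dz":3,"ax":0,"ay":0,"az":0,"grip":-1},{"dx":0,"dy":0,"dz":5,"ax":0,"ay":0,"az":0,"grip":-1},{"dx":0,"dy":0,"dz":6.5,"ax":0,"ay":0,"az":0,"grip":-1},{"dx":0,"dy":0,"dz":7,"ax":0,"ay":0,"az":0,"grip":-1},{"dx":0,"dy":0,"dz":7,"ax":0,"ay":0,"az":0,"grip":-1}]}}

```text
time: 16.32
position: [602.8, -90.2, 59.3]
orientation: [-0.0, 0.62, 0.784, -0.0]
ft_force: [-0.3, 0.3, 0.6]
grip_width: 1.0
grip_force: 0.0
```

>>> {"op": "carry_out", "data": {"increments": [{"dx":0,"dy":0,"dz":0,"ax":0,"ay":0,"az":0,"grip":1},{"dx":0,"dy":0,"dz":0,"ax":0,"ay":0,"az":0,"grip":1},{"dx":0,"dy":0,"dz":0,"ax":0,"ay":0,"az":0,"grip":1},{"dx":0,"dy":0,"dz":0,"ax":0,"ay":0,"az":0,"grip":1},{"dx":0,"dy":0,"dz":0,"ax":0,"ay":0,"az":0,"grip":1},{"dx":0,"dy":0,"dz":0,"ax":0,"ay":0,"az":0,"grip":1},{"dx":0,"dy":0,"dz":0,"ax":0,"ay":0,"az":0,"grip":1},{"dx":0,"dy":0,"dz":0,"ax":0,"ay":0,"az":0,"grip":1},{"dx":0,"dy":0,"dz":0,"ax":0,"ay":0,"az":0,"grip":1},{"dx":0,"dy":0,"dz":0,"ax":0,"ay":0,"az":0,"grip":1}], "squeeze": 50}}

```text
time: 17.15
position: [602.8, -90.3, 59.9]
orientation: [-0.0, 0.621, 0.784, -0.0]
ft_force: [-1.6, 0.2, 4.8]
grip_width: 0.109
grip_force: 49.8
```

>>> {"op": "carry_out", "data": {"increments": [{"dx":0,"dy":-1,"dz":0,"ax":0,"ay":0,"az":0,"grip":1},{"dx":0,"dy":-2,"dz":0,"ax":0,"ay":0,"az":0,"grip":1},{"dx":0,"dy":-3.5,"dz":0,"ax":0,"ay":0,"az":0,"grip":1},{"dx":0,"dy":-5,"dz":0,"ax":0,"ay":0,"az":0,"grip":1},{"dx":0,"dy":-6.5,"dz":0,"ax":0,"ay":0,"az":0,"grip":1},{"dx":0,"dy":-8,"dz":0,"ax":0,"ay":0,"az":0,"grip":1},{"dx":0,"dy":-9.5,"dz":0,"ax":0,"ay":0,"az":0,"grip":1},{"dx":0,"dy":-11,"dz":0,"ax":0,"ay":0,"az":0,"grip":1},{"dx":0,"dy":-12.2,"dz":0,"ax":0,"ay":0,"az":0,"grip":1},{"dx":0,"dy":-13,"dz":0,"ax":0,"ay":0,"az":0,"grip":1},{"dx":0,"dy":-13.4,"dz":0,"ax":0,"ay":0,"az":0,"grip":1},{"dx":0,"dy":-13.4,"dz":0,"ax":0,"ay":0,"az":0,"grip":1}]}}

```text
time: 18.15
position: [473.4, -120.1, 59.8]
orientation: [0.0, 0.62, 0.784, 0.001]
ft_force: [1.3, 4.7, 3.7]
grip_width: 0.102
grip_force: 50.6
```

>>> {"op": "carry_out", "data": {"increments": [{"dx":0,"dy":0,"dz":0,"ax":0,"ay":0,"az":0,"grip":1},{"dx":0,"dy":0,"dz":0,"ax":0,"ay":0,"az":0,"grip":1},{"dx":0,"dy":0,"dz":0,"ax":0,"ay":0,"az":0,"grip":1},{"dx":0,"dy":0,"dz":0,"ax":0,"ay":0,"az":0,"grip":1}]}}

```text
time: 18.48
position: [474.1, -120.0, 59.8]
orientation: [0.001, 0.62, 0.785, 0.001]
ft_force: [1.9, 4.1, 7.2]
grip_width: 0.107
grip_force: 50.9
```

```bash
python3 - <<'E'
from h import *
from bench import manip
s=manip.sense();print(s["position"],cyaw(s),s["dq"].round(2),s["ft_force"],s["grip_width"])
r=np.radians(13.3);ux=np.array([np.cos(r),np.sin(r)]);uy=np.array([-ux[1],ux[0]]);o=np.array([490.5,-116])
print("lane x,y",(s["position"][:2]-o)@ux,(s["position"][:2]-o)@uy)
c=manip.read_camera("wrist");d=manip.read_camera("side");t=manip.read_camera("top");pickle.dump((s,c,d,t),open("w7.pkl","wb"))
f=lambda im,k:cv2.resize(im,None,fx=k,fy=k,interpolation=cv2.INTER_CUBIC)
E=ext(c,s);p=proj(c,E,[list(o-15*ux+20*uy)+[60]])[0].astype(int);print(p)
q=proj(d,ext(d),[list(o-15*ux)+[60]])[0].astype(int);print(q)
W=c["color"][:,:,::-1]; S=d["side" ] if 0 else d["color"][:,:,::-1]
y0=max(0,p[1]-40);y0=min(y0,320);x0=p[0]-70;a=W[y0:y0+80,x0:x0+140]
b=S[q[1]-40:q[1]+35,q[0]-45:q[0]+35]
print("wrist org",x0,y0,"side org",q[0]-45,q[1]-40)
O=np.zeros((600,800,3),np.uint8)
A=f(a,4);O[:320,:560]=A
B=f(b,3.7);O[322:322+B.shape[0],:B.shape[1]]=B
T=f(t["color"][180:255,225:320,::-1],2.4);O[322:322+T.shape[0],310:310+T.shape[1]]=T
T=f(t["color"][190:250,390:440,::-1],4);O[322:322+T.shape[0],560:560+T.shape[1]]=T
cv2.imwrite("pics/f.png",O)
E
```

```text
[ 474.13049213 -120.00590404   59.8017427 ] 103.36953246473072 [-0.  0. -0. -0. -0.  0.  0.] [1.93601079 4.14711214 7.22200584] 0.10740531486153972
lane x,y -16.852016389769954 -0.13266019021092523
[316 214]
[274 222]
wrist org 246 174 side org 229 182
```

View pics/f.png

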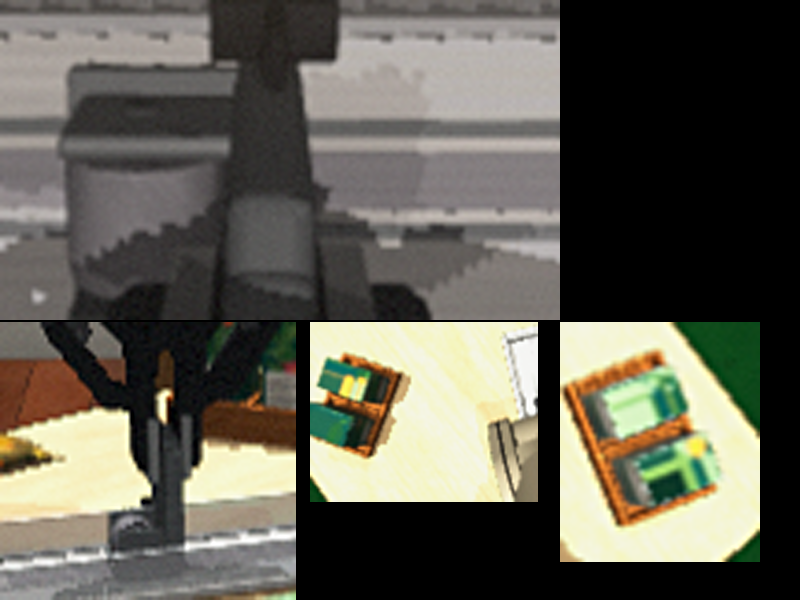

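Top crops show both trays filled. In the wrist crop the paddle's top face spans about x 230–312 and the pointer fin hangs from the clip at about (275, 10–90). Now for the numbers.

```bash
python3 - <<'E'
from h import *
s,c,d,t=pickle.load(open("w7.pkl","rb"));E=ext(c,s)
r=np.radians(13.3);ux=np.array([np.cos(r),np.sin(r)]);uy=np.array([-ux[1],ux[0]]);o=np.array([490.5,-116])
P=lambda x,y,z:list(o+x*ux+y*uy)+[z]
g=c["color"].astype(int).sum(2)
for row in list(range(176,200,2))+[205,210,215,218,220,222,224,226,230]:print(row,g[row,298:332].tolist())
for x in(-16,-15,-14):print("tip",x,proj(c,E,[P(x,30.5,53.5),P(x,30.5,31)]).round(1).tolist())
for x in(-12,-22):print("paddle",x,proj(c,E,[P(x,23,86.5),P(x,-23,86.5),P(x,23,45)]).round(1).tolist())
E
```

```text
176 [172, 124, 139, 148, 141, 154, 137, 128, 144, 142, 127, 125, 139, 140, 118, 102, 105, 110, 95, 133, 139, 141, 136, 152, 146, 155, 152, 143, 148, 145, 144, 138, 149, 226]
178 [266, 130, 127, 133, 136, 145, 141, 121, 145, 125, 129, 136, 124, 122, 91, 99, 113, 120, 104, 118, 128, 152, 145, 143, 132, 126, 143, 153, 141, 149, 135, 129, 188, 350]
180 [306, 137, 115, 139, 132, 128, 137, 116, 115, 131, 122, 128, 119, 120, 95, 91, 96, 108, 111, 121, 131, 134, 133, 137, 140, 141, 142, 137, 120, 154, 137, 124, 238, 432]
182 [239, 129, 117, 129, 136, 117, 131, 137, 116, 129, 122, 128, 124, 115, 119, 97, 121, 103, 109, 120, 131, 136, 147, 138, 147, 140, 127, 137, 141, 137, 132, 118, 233, 450]
184 [324, 143, 114, 125, 123, 111, 132, 125, 130, 117, 127, 125, 123, 112, 103, 102, 134, 120, 121, 107, 114, 115, 133, 130, 143, 119, 122, 130, 134, 134, 124, 112, 274, 506]
186 [322, 125, 125, 121, 109, 127, 108, 121, 126, 108, 113, 129, 117, 94, 112, 115, 115, 120, 117, 122, 114, 137, 125, 129, 125, 125, 129, 110, 120, 124, 117, 126, 368, 522]
188 [346, 144, 109, 112, 109, 119, 123, 106, 112, 111, 100
[... 2107 characters left out ...]
4, 242, 237, 234, 238, 233, 228, 237, 243, 233, 220, 202, 185, 156, 133, 158, 181, 237, 323, 359, 349, 349]
226 [148, 135, 134, 136, 132, 162, 214, 239, 241, 234, 250, 253, 238, 257, 259, 253, 269, 251, 254, 265, 250, 246, 268, 262, 248, 199, 145, 169, 196, 277, 327, 323, 342, 324]
230 [144, 137, 148, 121, 105, 181, 222, 222, 234, 246, 257, 274, 271, 271, 262, 264, 265, 274, 264, 272, 270, 257, 238, 231, 213, 202, 160, 140, 149, 158, 153, 157, 134, 135]
tip -16 [[314.9, 190.9], [314.5, 181.8]]
tip -15 [[316.9, 190.9], [316.2, 181.8]]
tip -14 [[318.9, 190.9], [318.0, 181.8]]
paddle -12 [[325.5, 227.9], [324.1, 325.5], [322.2, 200.9]]
paddle -22 [[300.7, 227.9], [301.6, 325.5], [303.4, 200.9]]
```

>>> {"op": "carry_out", "data": {"increments": [{"dx":0,"dy":-0.2,"dz":0,"ax":0,"ay":0,"az":0,"grip":1},{"dx":0,"dy":-0.37,"dz":0,"ax":0,"ay":0,"az":0,"grip":1},{"dx":0,"dy":-0.37,"dz":0,"ax":0,"ay":0,"az":0,"grip":1},{"dx":0,"dy":-0.37,"dz":0,"ax":0,"ay":0,"az":0,"grip":1}]}}

```text
time: 18.97
position: [470.5, -120.8, 59.8]
orientation: [0.001, 0.62, 0.785, 0.001]
ft_force: [2.0, 5.2, 6.7]
grip_width: 0.108
grip_force: 51.0
```

```bash
python3 - <<'E'
from h import *
from bench import manip
s=manip.sense();c=manip.read_camera("wrist");d=manip.read_camera("side");E=ext(c,s)
r=np.radians(13.3);ux=np.array([np.cos(r),np.sin(r)]);uy=np.array([-ux[1],ux[0]]);o=np.array([490.5,-116])
print("lane x",(s["position"][:2]-o)@ux,s["grip_width"],s["ft_force"])
P=lambda x,y,z:list(o+x*ux+y*uy)+[z]
g=c["color"].astype(int).sum(2)
for row in (178,180,182,192,194,196):print(row,g[row,306:330].tolist())
for row in (199,201,203,210,212):print(row,g[row,298:336].tolist())
for x in(-17,-16,-15):print("tip",x,proj(c,E,[P(x,30.5,53.5),P(x,30.5,31)]).round(1).tolist(),"face",proj(c,E,[P(x,23,45)]).round(1).tolist())
S=d["color"].astype(int).sum(2);F2=ext(d)
for x in(-17,-16,-15):print("side face",x,proj(d,F2,[P(x,-23,45),P(x,-23,65)]).round(1).tolist())
q=proj(d,F2,[P(-16,-23,55)])[0].astype(int)
for row in range(q[1]-5,q[1]+6,2):print(row,q[0]-10,S[row,q[0]-10:q[0]+12].tolist())
E
```

```text
lane x -20.52382109375055 0.108457449277856 [1.99822243 5.22456386 6.6899047 ]
178 [110, 157, 145, 138, 131, 135, 142, 128, 134, 130, 129, 128, 121, 107, 112, 113, 106, 128, 125, 138, 140, 138, 152, 137]
180 [108, 127, 145, 115, 129, 121, 127, 119, 131, 129, 148, 121, 112, 119, 116, 90, 99, 107, 116, 126, 149, 141, 125, 141]
182 [119, 138, 136, 131, 119, 121, 117, 133, 119, 127, 119, 134, 107, 107, 119, 109, 115, 122, 113, 112, 134, 143, 132, 128]
192 [137, 134, 138, 148, 146, 146, 152, 160, 152, 139, 123, 137, 122, 112, 106, 111, 103, 92, 153, 489, 546, 541, 533, 497]
194 [143, 132, 140, 133, 146, 141, 157, 140, 153, 152, 154, 154, 133, 125, 107, 118, 96, 89, 169, 448, 510, 518, 520, 505]
196 [129, 133, 136, 148, 136, 152, 140, 146, 149, 157, 145, 154, 140, 141, 101, 143, 246, 317, 411, 482, 496, 493, 488, 485]
199 [144, 141, 145, 135, 148, 149, 130, 125, 130, 130, 140, 148, 160, 153, 140, 161, 140, 154, 138, 148, 143, 140, 125, 161, 444, 499, 490, 494, 494, 498, 495, 492, 481, 492, 492, 486, 488, 486]
201 [154, 141, 159, 149, 159, 147, 130, 119, 136, 138, 130, 143, 149, 137, 157, 1
[... 1037 characters left out ...]
[569, 144, 244, 235, 123, 114, 141, 173, 170, 162, 218, 309, 456, 706, 691, 694, 695, 697, 698, 703, 707, 711]
226 266 [707, 666, 133, 84, 102, 116, 161, 182, 153, 128, 304, 731, 718, 710, 705, 704, 706, 707, 704, 704, 703, 697]
228 266 [710, 696, 233, 97, 123, 130, 171, 174, 178, 127, 287, 735, 718, 708, 702, 706, 704, 699, 693, 699, 695, 709]
230 266 [714, 9, 78, 115, 122, 131, 172, 174, 165, 142, 287, 728, 694, 686, 691, 695, 696, 702, 698, 615, 569, 505]
232 266 [480, 368, 269, 115, 110, 119, 167, 174, 176, 149, 200, 508, 472, 473, 474, 466, 465, 464, 462, 470, 461, 476]
234 266 [137, 150, 171, 104, 100, 121, 151, 173, 162, 153, 197, 468, 454, 447, 448, 461, 448, 451, 454, 447, 457, 451]
```

```bash
python3 -c "
from bench import manip
print(manip.sense()['time'],manip.sign_off())"
```

```text
the job is handed in; nothing more can be done
19.0667 None
```

The job is handed in: both cartons stand in their matching trays, and the gripper is holding the pusher with its face within about 0.5 mm of the clip's pointer by camera measurement (19.1 s of 66 s used).

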